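Refit the hot-water tap's push knob and hold it down

ROBOT

A 6-joint arm with a two-finger parallel gripper is mounted at the origin on the work surface. World frame = base frame: x ahead of the robot, y to its left, z up, the work surface at z = 0. Lengths are in m, angles in rad, forces in N, time in s.
With the tool pointing down it reaches from about 0.4 to 0.825 m from the base axis. Payload 7 kg.
Tool frame: the origin (TCP) lies on the mounting face of the last link; the fingertips stand arm.tcp_to_tips ahead of it and the grasp point (between the pads) lies 159 mm ahead of it (arm.tcp_to_tips is the distance from the TCP to the fingertips, in m); z points along the fingers, y is the direction in which the jaws open and shut (so a half turn about z gives the same grasp; the last joint's range is limited). The gripper opens to 88 mm and grips with 3 to 60 N. Pads are 19 mm wide; open, the fingers measure 130 mm over their backs; the gripper's body (78 mm by 193 mm) begins 47 mm behind the grasp point.
Start: joints at [1.406, 0.359, 0.012, 0, -1.224, -0.288], TCP at [0.295, 0.607, 0.405] pointing down, gripper open.
Joint ranges: [-3.07, 3.07], [-1.43, 2.12], [-1.02, 1.25], [-3.03, 1.67], [-3.05, -0], [-3.03, 3.03]. Speed limits (rad/s): [2.39, 2.39, 3.01, 3.14, 3.14, 3.14].

INTERFACE

Orientations are given as [roll, pitch, yaw] about the fixed x, y, z axes, in that order (R = Rz(yaw) Ry(pitch) Rx(roll)).
In Python, from station import arm, cams, job_done, finder gives the robot as it stands.
- The arm moves only by the tool play_rows, never from a script. Its argument "targets" is a list that holds one entry, the list of rows, each a list of 4 numbers: the shift along the tool's x, y, z in m, then the turn about the tool's z in degrees. A call has 1 to 5 rows; each row is the pose to reach, as a shift and turn from the pose commanded when the call began, along the tool's axes at that moment; what a row does not reach only later rows make up. A row lasts 1/8 s, in which the tool goes at most 62.5 mm and 10.7 degrees, less where a joint would pass 70% of its speed; a pose out of reach is approached as far as the arm can. A call with a gripper value outside its range is refused whole. "grip" is the closure in counts, from 0 (fully open) to 255 (shut), set as the call begins (left out, the last holds). The fingers move at their own pace and stop on an object; "newtons" is the grip in N (left out, the last holds). Time passes only in rows, so rows that repeat a pose let the fingers close. It gives the time, the measured TCP pose, the force and the opening at its end, in the units of the state.
- arm.get_state(): the state, without advancing time (a new reading comes with each control period).
- cams.grab_frame(name): name is "side" or "top" or "wrist"; returns (picture, depth): 420x560x3 uint8, red, green, blue; 420x560 float32, m along the optical axis (not along the pixel's ray), 0 where there is no reading.
- cams.camera_params(name): a dict with "intrinsics" (3x3 intrinsics, pixels), "position" and "attitude" of the camera in the world. Camera axes: x right, y down, z forward; pixel columns grow to the right and rows downward; lengths in m; the calibration is good to about 2 mm. The wrist camera is an equidistant fisheye: a pixel r from the principal point sees the ray r / f radians off the axis. A picture is of the moment at which its call begins: read the wrist's pose just before it. camera_params takes no time and is no camera call; for the wrist camera it gives the pose at the moment of the call.
- job_done(): hands the job in, once; it reports no verdict.
Trained networks look in the newest picture that a camera, given by its name, has taken for a name from the list of things; names that differ only in an ending like _2 or _b are one class to them, and where a whole thing is asked for, a point or a joint stands for the part that bears it (a point fixed in the world has none). Each returns a list of dicts, best first, with "score" (0 to 1); they miss things now and then, are a little off and sometimes report something else, mostly with a low value. They report only what shows in the picture. A call takes as long as a camera call. They do not tell look-alikes from the thing itself.
- finder.find_in(camera, query): "xyz" ([x, y, z] in m, in world coordinates, good to about 4 mm: the middle of the surface that is visible of it).
- finder.masks_of(camera, query): "mask" (420x560 bool, what is visible of it).
The state is a dict: "t": time; "q": joint angles; "qd": joint speeds; "joint_efforts": joint torques, N m; "eef_pos": TCP position; "ee_rot": TCP orientation; "force": force on the tool from outside, world axes, zero at the start; "moment": the same for the moment, N m; "width": finger opening in m.
Only numpy, scipy, OpenCV 4.12 (cv2) and the standard library are available. Lean on these libraries where they do the work, as an engineer would, in place of code of your own. Each camera call takes 0.05 s, during which the arm holds its last target. There are 200 camera calls.

TASK

The red knob has come off the hot-water tap unit and stands on the bar mat: pick it up, turn it so that the flat in its bore (under the white line on top) matches the flat of the bare steel stem, and push it fully home onto the stem. Then press the knob down against the stem's spring as far as it goes and finish like that, your gripper still on the knob holding it down: do not let go. Leave the other things on the counter where they are.

Things in the scene. Friction and masses are not known exactly. Their poses are not given: they have to be found in the camera images.
- knob_center (a point): Centre of the loose round red knob, 40 mm across, 36 mm high, about 60 g, brass ring near its foot; it stands upright on the mat. This point: on its axis, 18 mm above its underside. A D-shaped blind bore opens below: 17.2 mm round, 18 mm deep, its flat 3.6 mm from the axis on the knob's +x side, mouth chamfered 1.5 mm. White line on top from the middle along +x, over the flat. z up.
- stem_top (a point): Centre of the top end of the unit's bare upright steel D-stem: 16 mm round, flat 3 mm from the axis on its +x side (x points out of the flat; a white dash on the deck lies on that side), top chamfered 1.5 mm, 30 mm proud of the deck, z up. It cannot turn. The knob fits one way only, with 0.6 mm play all round; fully home, knob_center is at this point, which goes down with the stem when pressed.
- stem (a joint): How far the stem is pressed down: 0 = up, 0.008 m = fully down at its stop. A spring pushes up with 5 N, rising to 9 N fully down; it springs back when let go. With the knob home and fully pressed, the knob's underside is still 4 mm above the deck.
- unit: Fixed tap unit: aluminium housing 160 x 240 x 110 mm high (top = deck), origin under its centre, front to -x. On the deck: bare stem at (0, +60) mm; at (0, -60) mm the other valve with its blue-topped black knob in place, 40 mm across, top 158 mm above the counter: leave it. Drip tray 120 mm deep, 18 mm high, along the front; a spout at y = -60 mm reaches 65 mm out over it, 134 mm high.
- mat: Fixed black rubber bar mat, 180 x 360 x 6 mm, origin under its centre, x the short side. Knob, tamper and shaker stand on it in a row along y about 120 mm apart, in any order.
- tamper: Coffee tamper standing on the mat, dark wood, 54 mm across the foot, 74 mm high; origin under its foot. Leave it.
- shaker: Small open steel shaker cup on the mat, 54 mm across, 60 mm high; origin under its foot. Leave it.
- pitcher: Steel milk pitcher with a handle, 72 mm across, 85 mm high, on the drip tray under the spout; origin under its foot. Leave it.
- mug: Cream mug, 80 mm across, 85 mm high, on the counter; origin under its foot. Leave it.
- syrup: Amber bottle, 66 mm across, 200 mm high, at the back of the counter; origin under its foot. Leave it.
Mind the look-alikes: they are no part of the job. Of the things like the part that bears knob_center, leave any that is orange; of the rest the larger one is meant.

How it is judged:
On the way, in this order (a step that is already met when the one before it is completed fails the run):
1. the knob is lifted clear of the mat (height (world z) of knob_center above 0.06 m), for 0.1 s.
2. the knob is fully home on the stem, flat to flat (z of knob_center in the frame of stem_top between -0.004 and 0.003 m and horizontal distance between knob_center and stem_top below 0.004 m and angle between knob_center's own z axis and vertical below 0.12 rad and angle between the x axis of knob_center and the x axis of stem_top, either way round below 0.25 rad), for 0.2 s.
At the end, for the whole second after the job is handed in: The knob sits fully home on the stem (within 3 mm of full depth, 4 mm of the axis, upright, flat to flat), the gripper's fingers are on it, and it keeps the stem pressed down by more than 6 of its 8 mm, at rest, through the last second (all of step 2 and value of joint stem above 0.006 m and contact force between the fingers and knob above 2 N and contact force between knob and unit above 2 N and linear speed of knob below 0.02 m/s); the arm keeps its last pose, push and grip.
It fails at once if the tamper or shaker is shifted by more than 40 mm or knocked over (distance of any of tamper, shaker from where it was at the start of the episode above 0.04 m or angle between any of tamper, shaker's own z axis and vertical above 0.6 rad).
It fails at once if the pitcher is shifted by more than 40 mm or knocked over (distance of pitcher from where it was at the start of the episode above 0.04 m or angle between pitcher's own z axis and vertical above 0.6 rad).
It fails at once if the mug or syrup bottle is shifted by more than 40 mm or knocked over (distance of any of mug, syrup from where it was at the start of the episode above 0.04 m or angle between any of mug, syrup's own z axis and vertical above 0.6 rad).
It also fails if it takes over 40 s, if anything falls off the work surface, if the arm or the gripper's body presses on something with over 40 N, if the wrist force passes 120 N, or if a joint passes its speed limit or range.

## Working session

There is one attempt and no reset: what is moved stays moved. The work goes in short steps, Python scripts to look and compute and a tool call to move; the robot and the scene stay as the last step left them, time stands still between calls to the robot, and variables do not carry over. Pictures are saved under pics/ and viewed, about 8 in all and at most 12, crops included, and the job is handed in when it is done.

Besides the shell and the picture viewer there is one more tool, called by a JSON object that holds its "method" and its "body". play_rows: Moves the arm, as the interface text tells. Its arguments: {"type":"object","properties":{"targets":{"type":"array","items":{"type":"array","items":{"type":"array","items":{"type":"number"}}}},"grip":{"type":"number"},"newtons":{"type":"number"}},"required":["targets"]}

```bash
ls; mkdir -p pics; python3 - <<'E'
from station import arm,cams,finder
import cv2,numpy as np
print(arm.get_state(), arm.tcp_to_tips)
ims=[]
for c in("top","side"):
    p,d=cams.grab_frame(c); cv2.imwrite(f"pics/{c}0.png",p[...,::-1]); np.savez(f"{c}0.npz",p=p,d=d)
    print(c,cams.camera_params(c))
    for q in("knob_center","stem_top","unit","mat"):
        print(q,[(np.round(r["xyz"],3),round(r["score"],2)) for r in finder.find_in(c,q)])
E
```

```text
pics
{'t': 0.0, 'q': array([ 1.40605900e+00,  3.59374443e-01,  1.10740253e-02, -3.36228114e-04,
       -1.22411184e+00, -2.88105539e-01]), 'qd': array([-0.0019836 , -0.00058703, -0.0007655 ,  0.00066077, -0.0004196 ,
       -0.00112635]), 'joint_efforts': array([-1.41306173e-03, -5.82718527e+01,  2.93050110e+01,  6.99699014e+00,
        6.95468858e-03, -1.54247537e-04]), 'eef_pos': array([0.29524349, 0.60679069, 0.40373961]), 'ee_rot': array([ 3.13995351e+00, -1.56136288e-04, -4.52957236e-01]), 'force': array([ 1.00663905, -0.40191637, -0.50475906]), 'moment': array([-0.00509647, -0.02217228,  0.01558777]), 'width': 0.08747703423026838} 0.1781
top {'intrinsics': array([[433.10719732,   0.        , 283.09974338],
       [  0.        , 433.10719732, 210.50559549],
       [  0.        ,   0.        ,   1.        ]]), 'position': array([0.40638915, 0.00772545, 1.27475102]), 'attitude': array([-2.96375992,  0.00673332, -1.56969451])}
knob_center [(array([0.55 , 0.116, 0.041]), 0.71), (array([ 0.549, -0.015,  0.022]), 0.63), (array([0.505, 0.244, 0.03 ]), 0.53)]
stem_top []
unit [(array([ 0.533, -0.252,  0.108]), 0.65)]
mat [(array([0.512, 0.231, 0.009]), 0.81)]
side {'intrinsics': array([[509.84310211,   0.        , 280.93791729],
       [  0.        , 509.84310211, 208.94020266],
       [  0.        ,   0.        ,   1.        ]]), 'position': array([ 0.57700009, -0.74119088,  0.99086741]), 'attitude': array([-2.44206975,  0.01552765, -0.05659011])}
knob_center [(array([0.693, 0.124, 0.034]), 0.76), (array([0.548, 0.105, 0.042]), 0.71), (array([0.523, 0.204, 0.011]), 0.29), (array([ 0.595, -0.223,  0.133]), 0.26), (array([ 0.417, -0.285,  0.063]), 0.19)]
stem_top [(array([ 0.592, -0.222,  0.138]), 0.54)]
unit [(array([ 0.549, -0.298,  0.114]), 0.63)]
mat [(array([0.522, 0.203, 0.01 ]), 0.71)]
```

View pics/top0.png

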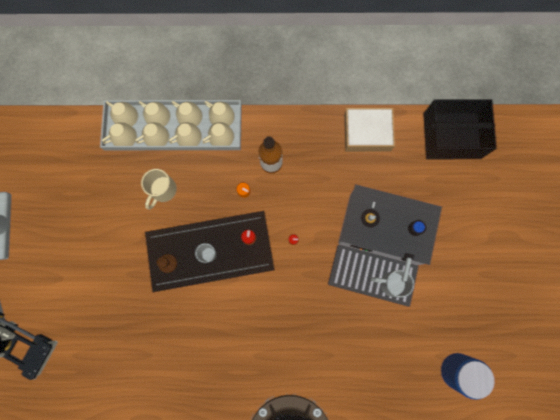

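View pics/side0.png

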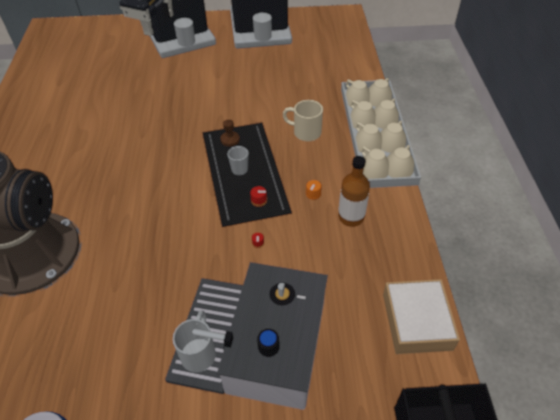

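The top picture shows the large red knob on the mat at (248,238), with the tamper at (167,263) and shaker at (205,253). The stem is at (370,218), its dash at (374,205), and the blue knob at (419,227). In the side picture the knob is at (259,195), the stem at (283,291) and the dash at (301,297).
Candidates for the knob, by top pixel: red (248,238) on the mat, a smaller red (293,239) and an orange (243,189). I choose the larger red one, on the mat.

```bash
cat > h.py <<'E'
import numpy as np,cv2
from scipy.spatial.transform import Rotation as R
from station import arm,cams,finder
def ray(c,uv,par=None):
    P=par or cams.camera_params(c);K=P["intrinsics"]
    v=np.array([(uv[0]-K[0,2])/K[0,0],(uv[1]-K[1,2])/K[1,1]])
    if c=="wrist":
        r=np.hypot(*v); d=np.array([*(v*(np.sin(r)/max(r,1e-9))),np.cos(r)])
    else: d=np.array([*v,1.])
    return P["position"],R.from_euler("xyz",P["attitude"]).apply(d)
def at_z(c,uv,z,par=None):
    o,d=ray(c,uv,par); return o+d*(z-o[2])/d[2]
def proj(c,X,par=None):
    P=par or cams.camera_params(c);K=P["intrinsics"]
    d=R.from_euler("xyz",P["attitude"]).inv().apply(np.array(X)-P["position"])
    if c=="wrist":
        s=np.hypot(d[0],d[1]);v=d[:2]/max(s,1e-9)*np.arctan2(s,d[2])
    else: v=d[:2]/d[2]
    return v*[K[0,0],K[1,1]]+K[:2,2]
E
python3 - <<'E'
from h import *
rows=[]
for c,b in(("top",[(248,238),(370,212)]),("side",[(259,195),(288,292)])):
    p=np.load(c+"0.npz")["p"];h=cv2.cvtColor(p,cv2.COLOR_RGB2HSV)
    m=(((h[...,0]<5)|(h[...,0]>172))&(h[...,1]>150)&(h[...,2]>90)).astype(np.uint8)
    n,l,s,ce=cv2.connectedComponentsWithStats(m)
    for i in range(1,n):
        if s[i,4]>20: print(c,s[i],ce[i],at_z(c,ce[i],.035))
    rows.append(np.hstack([cv2.resize(p[v-20:v+20,u-20:u+20],(300,300),interpolation=cv2.INTER_CUBIC) for u,v in b]))
cv2.imwrite("pics/crop1.png",np.vstack(rows)[...,::-1])
E
```

```text
top [241 230  15  14 132] [247.60606061 236.56060606] [0.5530071  0.11841906 0.035     ]
top [289 235   8   9  47] [292.53191489 239.19148936] [ 0.54544709 -0.01087992  0.035     ]
side [250 186  16  18 198] [257.3030303  194.98989899] [0.55105872 0.11262844 0.035     ]
side [252 233  11  13  99] [257.2020202  239.06060606] [ 0.54713784 -0.02517916  0.035     ]
```

View pics/crop1.png

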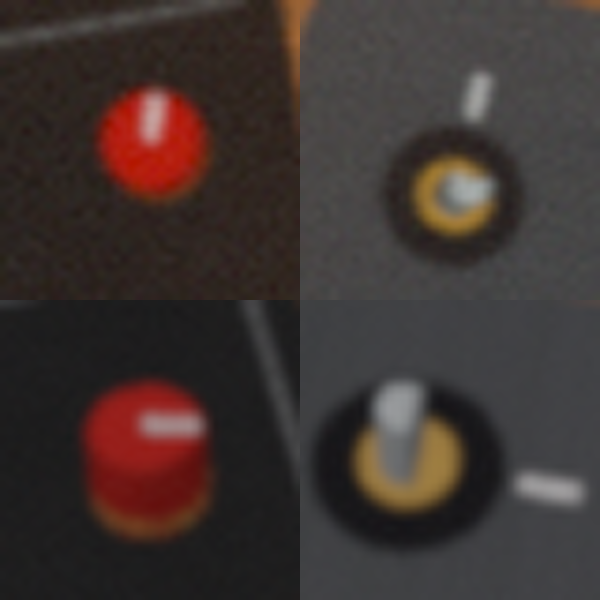

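The crop confirms the choice: a large red knob with a white line and brass ring, its line at roughly -5° yaw and the stem dash at roughly -12°. Next I move above it, turning the jaws across the row.

{"method": "play_rows", "body": {"targets": [[[0.04,0.03,0,10],[0.085,0.063,0,20],[0.13,0.096,0,30],[0.18,0.132,0,40],[0.225,0.165,0,50]]], "grip": 0}}

```text
t: 1.12
eef_pos: [0.426, 0.3582, 0.405]
ee_rot: [-3.141, 0.0, -1.331]
force: [0.4, 0.8, 0.3]
width: 0.0876
```

{"method": "play_rows", "body": {"targets": [[[0.055,-0.013,0,4],[0.11,-0.026,0,8],[0.165,-0.04,0,12],[0.22,-0.053,0,14],[0.268,-0.064,0,14]]]}}

```text
t: 1.75
eef_pos: [0.5532, 0.1138, 0.405]
ee_rot: [-3.141, 0.0, -1.571]
force: [0.3, 1.3, 0.6]
width: 0.0874
```

```bash
python3 - <<'E'
from h import *
s=arm.get_state();print(s["eef_pos"],s["ee_rot"],s["qd"].round(3),s["q"])
cams.grab_frame("top") # settle
P=cams.camera_params("wrist");print(P)
p,d=cams.grab_frame("wrist");cv2.imwrite("pics/w1.png",p[...,::-1])
h=cv2.cvtColor(p,cv2.COLOR_RGB2HSV)
m=(((h[...,0]<5)|(h[...,0]>172))&(h[...,1]>150)&(h[...,2]>60)).astype(np.uint8)
n,l,st,ce=cv2.connectedComponentsWithStats(m)
for i in range(1,n):
    if st[i,4]>60: print(st[i],ce[i],at_z("wrist",ce[i],.042,P))
for r in finder.find_in("wrist","knob_center"):print(r)
E
```

```text
[0.55324345 0.11381176 0.40501222] [-3.14093563e+00  3.27364070e-04 -1.57067341e+00] [-0.736  0.15   0.187  0.    -0.033  0.748] [ 5.49372709e-01  1.77872141e-01 -2.34885992e-01  6.96522080e-05
 -1.15730691e+00 -5.49277859e-01]
{'intrinsics': array([[325.1922621 ,   0.        , 288.59954178],
       [  0.        , 325.1922621 , 211.91354952],
       [  0.        ,   0.        ,   1.        ]]), 'position': array([0.55442564, 0.02876793, 0.38506614]), 'attitude': array([ 2.84096953e+00,  5.06527741e-04, -3.14130484e+00])}
[283  67  26  25 424] [295.12028302  79.85613208] [ 0.54788006 -0.00756883  0.042     ]
[272 177  37  38 963] [291.04984424 195.54932503] [0.55190713 0.11647586 0.042     ]
{'xyz': [0.5483, 0.1178, 0.0416], 'score': 0.95}
{'xyz': [0.6891, 0.1342, 0.0341], 'score': 0.76}
{'xyz': [0.5466, -0.0036, 0.0286], 'score': 0.75}
```

View pics/w1.png

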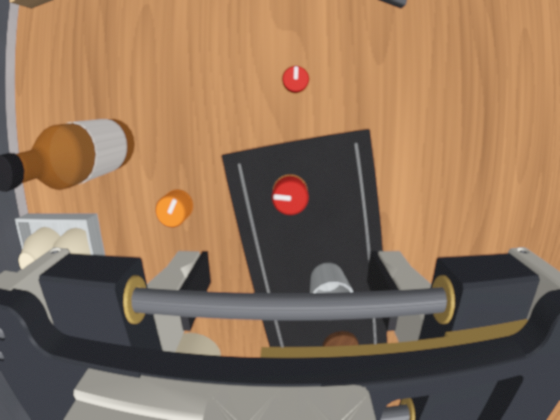

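The wrist picture shows the large red knob at (291,195), its line pointing left (+x), the small red one at (295,79) and the orange at (174,208). Now that the arm is still, I measure the axis and the line.

```bash
cat > kn.py <<'E'
from h import *
def knob(ztop,guess):
    P=cams.camera_params("wrist");p,d=cams.grab_frame("wrist")
    h=cv2.cvtColor(p,cv2.COLOR_RGB2HSV)
    # rectified top plane around the guess, 0.25 mm/pixel, row=+x, col=+y
    g=np.arange(-35,35.01,.25)/1e3
    uv=np.array([[proj("wrist",[guess[0]+a,guess[1]+b,ztop],P) for b in g] for a in g],np.float32)
    q=cv2.remap(p,uv[...,0],uv[...,1],cv2.INTER_CUBIC)
    return p,q,g
E
python3 - <<'E'
from kn import *
s=arm.get_state();print(s["eef_pos"],s["qd"].round(3))
G=(.5515,.1165)
p,q,g=knob(.042,G)
cv2.imwrite("pics/w2.png",cv2.resize(q,(560,560))[...,::-1])
h=cv2.cvtColor(q,cv2.COLOR_RGB2HSV)
red=(((h[...,0]<6)|(h[...,0]>172))&(h[...,1]>120)&(h[...,2]>60))
w=(h[...,1]<110)&(h[...,2]>140)
disk=cv2.convexHull(np.argwhere(red).astype(np.int32)); (c,r)=cv2.minEnclosingCircle(disk)
print("circ",np.array(c)*.25e-3-.035+G,r*.25)
n,l,st,ce=cv2.connectedComponentsWithStats(w.astype(np.uint8))
for i in range(1,n):
    if st[i,4]>50:
        a=np.argwhere(l==i); print(st[i],a.mean(0)*.25e-3-.035+G)
        e,v=np.linalg.eigh(np.cov(a.T.astype(float)));print("ang",np.degrees(np.arctan2(v[1,1],v[0,1])))
E
```

```text
[0.55326734 0.11365273 0.40455216] [ 0.049 -0.007 -0.007 -0.007  0.003 -0.026]
circ [0.55307205 0.11694535] 21.95584487915039
[ 131  142   34   83 2214] [0.56216554 0.118285  ]
ang 173.9322709871058
```

View pics/w2.png

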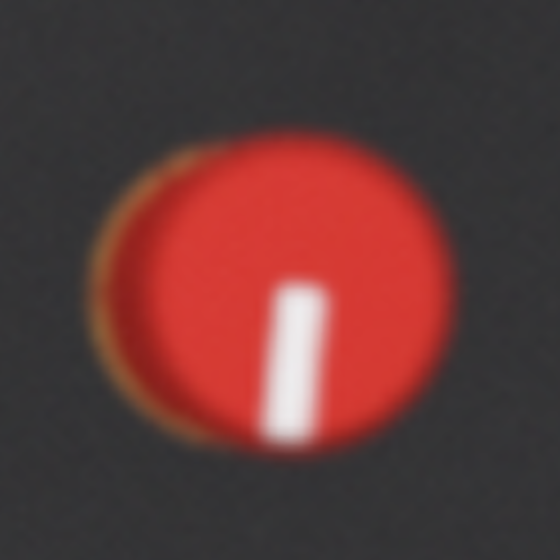

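{"method": "play_rows", "body": {"targets": [[[-0.0055,0,0.05,0],[-0.0055,0,0.1,0],[-0.0055,0,0.145,0],[-0.0055,0,0.185,0],[-0.0055,0,0.205,0]]]}}

```text
t: 2.58
eef_pos: [0.5515, 0.1222, 0.1975]
ee_rot: [3.139, -0.001, -1.568]
force: [1.0, 0.8, -0.2]
width: 0.0873
```

{"method": "play_rows", "body": {"targets": [[[0,0,0.006,0],[0,0,0.0125,0],[0,0,0.0125,0]]]}}

```text
t: 2.95
eef_pos: [0.5527, 0.1216, 0.1876]
ee_rot: [-3.141, 0.0, -1.569]
force: [-0.1, -0.9, -1.2]
width: 0.0876
```

{"method": "play_rows", "body": {"targets": [[[0,0,0,0],[0,0,0,0],[0,0,0,0],[0,0,0,0],[0,0,0,0]]], "grip": 255, "newtons": 40}}

```text
t: 3.58
eef_pos: [0.5526, 0.1212, 0.1872]
ee_rot: [-3.142, 0.0, -1.57]
force: [0.0, -0.2, -0.5]
width: 0.043
```

{"method": "play_rows", "body": {"targets": [[[0,0,0,0],[0,0,-0.01,0],[0,0,-0.05,0],[0,0,-0.1,0],[0,0,-0.15,0]]]}}

```text
t: 4.2
eef_pos: [0.5523, 0.1211, 0.3393]
ee_rot: [-3.142, -0.0, -1.57]
force: [1.1, 0.3, -1.3]
width: 0.0392
```

{"method": "play_rows", "body": {"targets": [[[0,0,0,0],[0,0,0,0]]]}}

```text
t: 4.45
eef_pos: [0.5522, 0.121, 0.3374]
ee_rot: [-3.141, 0.001, -1.57]
force: [-0.6, -0.6, -1.1]
width: 0.039
```

```bash
python3 - <<'E'
from h import *
P=cams.camera_params("wrist");p,d=cams.grab_frame("wrist");s=arm.get_state();print(s["eef_pos"],s["ee_rot"],s["width"])
cv2.imwrite("pics/w3.png",p[...,::-1]);np.savez("w3.npz",p=p,d=d,pos=P["position"],att=P["attitude"],K=P["intrinsics"])
# stem from top camera & side, saved first pictures; hull of dash etc.
for c in("top","side"):
    p=np.load(c+"0.npz")["p"];h=cv2.cvtColor(p,cv2.COLOR_RGB2HSV)
    u,v=(370,212) if c=="top" else (288,292)
    s=h[v-20:v+20,u-20:u+20]
    for nm,m in(("brass",(s[...,1]>110)&(s[...,0]>10)&(s[...,0]<30)&(s[...,2]>90)),("white",(s[...,1]<60)&(s[...,2]>130))):
        n,l,st,ce=cv2.connectedComponentsWithStats(m.astype(np.uint8))
        for i in range(1,n):
            if st[i,4]>6: print(c,nm,st[i],at_z(c,ce[i]+[u-20,v-20],.11),at_z(c,ce[i]+[u-20,v-20],.14))
E
```

```text
[0.55209861 0.12099103 0.33656636] [ 3.14043344e+00 -2.41152709e-04 -1.57005431e+00] 0.0392887452121846
top brass [15 21 11 10 51] [ 0.59525862 -0.21812549  0.11      ] [ 0.59039399 -0.21230834  0.14      ]
top white [22 10  3  6 12] [ 0.63285585 -0.23057135  0.11      ] [ 0.62702285 -0.22443364  0.14      ]
top white [20 23  5  5 18] [ 0.5980513  -0.22570763  0.11      ] [ 0.59311474 -0.2196952   0.14      ]
side brass [ 7 16 14 12 79] [ 0.59628483 -0.2209118   0.11      ] [ 0.59562805 -0.23863112  0.14      ]
side white [11 12  4  5 18] [ 0.59298387 -0.20168212  0.11      ] [ 0.59243951 -0.22005636  0.14      ]
side white [29 24  8  3 16] [ 0.63145369 -0.22870844  0.11      ] [ 0.62959914 -0.24616223  0.14      ]
```

View pics/w3.png

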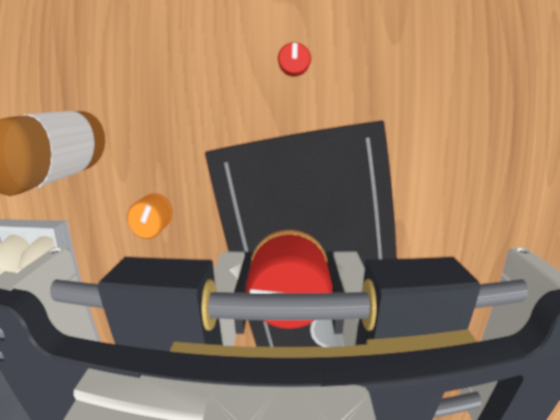

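The knob is held: red top around (290,280), line visible just above the bar at (268,292). I rectify its top plane to get its offset from the tool and the line angle.

```bash
python3 - <<'E'
from h import *
z=np.load("w3.npz");P=dict(position=z["pos"],attitude=z["att"],intrinsics=z["K"]);p=z["p"]
G=(.5521,.1210);zt=.1915
g=np.arange(-35,35.01,.25)/1e3
uv=np.array([[proj("wrist",[G[0]+a,G[1]+b,zt],P) for b in g] for a in g],np.float32)
q=cv2.remap(p,uv[...,0],uv[...,1],cv2.INTER_CUBIC)
h=cv2.cvtColor(q,cv2.COLOR_RGB2HSV)
w=(h[...,1]<110)&(h[...,2]>140);w[:140]=0;w[:, :100]=0;w[:,180:]=0
red=(((h[...,0]<6)|(h[...,0]>172))&(h[...,1]>120)&(h[...,2]>60))
a=np.argwhere(red);print("red range rows",np.percentile(a,[0,1,99,100],0))
b=cv2.resize(q,(560,560)); cv2.circle(b,(280,280),160,(0,255,0),1); cv2.imwrite("pics/w4.png",b[...,::-1])
E
```

```text
red range rows [[ 60.   3.]
 [ 66.  16.]
 [212. 202.]
 [218. 206.]]
```

View pics/w4.png

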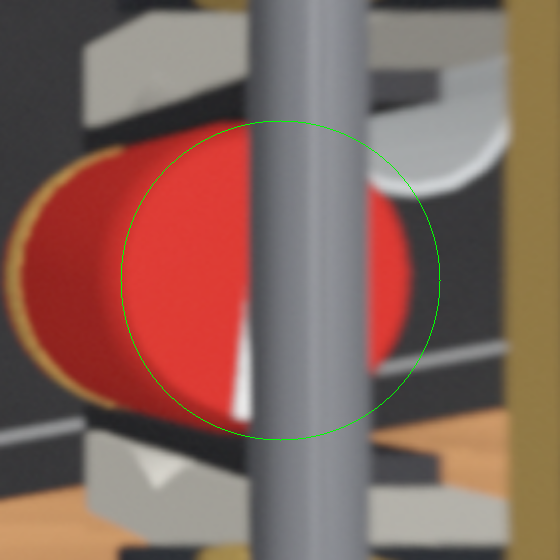

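The silhouette right edge and the line end disagree slightly about the offset (about -3.5 against -1 mm), so I use depth to check height and tilt of the knob.

```bash
python3 - <<'E'
from h import *
z=np.load("w3.npz");P=dict(position=z["pos"],attitude=z["att"],intrinsics=z["K"]);p=z["p"];d=z["d"]
h=cv2.cvtColor(p,cv2.COLOR_RGB2HSV).astype(int)
red=((h[...,0]<6)|(h[...,0]>172))&(h[...,1]>120)&(h[...,2]>60)
white=(h[...,1]<110)&(h[...,2]>140)
def pts(m):
    out=[]
    for v,u in np.argwhere(m):
        if d[v,u]<=0: continue
        o,r=ray("wrist",(u,v),P); rc=R.from_euler("xyz",P["attitude"]).inv().apply(r)
        out.append((*(o+r*d[v,u]/rc[2]),u,v,h[v,u,2]))
    return np.array(out)
m=red.copy();m[:225]=0;m[335:]=0;m[:,:230]=0;m[:,350:]=0
A=pts(m);print(len(A),np.percentile(A[:,2],[1,10,50,90,99]))
t=A[A[:,2]>np.percentile(A[:,2],60)-.004]
# robust plane
for k in range(8):
    M=np.c_[t[:,:2]-[.552,.12],np.ones(len(t))];c,*_=np.linalg.lstsq(M,t[:,2],rcond=None);r=t[:,2]-M@c;t=t[abs(r)<max(.0008,2*r.std())]
print("plane slope deg",np.degrees(np.arctan(c[:2])),"z",c[2],len(t),r.std())
print("top extents x",np.percentile(t[:,0],[0,.5,99.5,100]),"y",np.percentile(t[:,1],[0,.5,99.5,100]))
# circle of r=20mm: right edge
e=cv2.minEnclosingCircle(t[:,:2].astype(np.float32)*1000);print("minEncl",e)
for yb in np.arange(.098,.142,.004):
    s=t[(t[:,1]>yb)&(t[:,1]<yb+.004)]
    if len(s)>5:print(round(yb+.002,3),len(s),s[:,0].min().round(4),s[:,0].max().round(4))
E
```

```text
4303 [0.00693071 0.17381034 0.19143061 0.1928255  0.23595592]
plane slope deg [0.17298405 0.2743736 ] z 0.19226836411076634 2151 0.0005179043736896575
top extents x [0.53213185 0.53421648 0.56909344 0.57018882] y [0.09897857 0.1000664  0.13581452 0.13630141]
minEncl ((551.1884155273438, 117.54339599609375), 19.547250747680664)
0.1 114 0.5431 0.5591
0.104 415 0.5383 0.5661
0.108 520 0.535 0.5681
0.112 569 0.5321 0.5701
0.116 271 0.5332 0.5702
0.132 180 0.5413 0.5625
0.136 82 0.5426 0.5612
```

Depth shows the knob upright, its top at z 0.192 and its centre at TCP +3.5 mm (tool x), +0.9 mm (tool y). Next I move toward the stem, stopping short for a close look.

{"method": "play_rows", "body": {"targets": [[[0.04,-0.006,-0.02,2],[0.095,-0.015,-0.045,4],[0.15,-0.024,-0.045,6],[0.205,-0.033,-0.045,8],[0.25,-0.042,-0.045,8]]]}}

```text
t: 5.12
eef_pos: [0.5946, -0.1308, 0.3805]
ee_rot: [3.139, -0.001, -1.711]
force: [0.9, 0.4, -0.7]
width: 0.0396
```

{"method": "play_rows", "body": {"targets": [[[0.02,0,0,0],[0.02,0,0,0],[0.02,0,0,0],[0.02,0,0,0]]]}}

```text
t: 5.62
eef_pos: [0.5921, -0.1475, 0.3821]
ee_rot: [3.142, 0.0, -1.708]
force: [-0.7, 0.3, -0.0]
width: 0.0393
```

```bash
python3 - <<'E'
from h import *
s=arm.get_state();print(s["eef_pos"],s["ee_rot"],s["qd"].round(3),s["width"])
P=cams.camera_params("wrist");p,d=cams.grab_frame("wrist");s=arm.get_state();print(s["eef_pos"])
np.savez("w5.npz",p=p,d=d,pos=P["position"],att=P["attitude"],K=P["intrinsics"])
print(proj("wrist",[.594,-.22,.14],P))
def rect(G,zt):
    g=np.arange(-35,35.01,.25)/1e3
    G=np.array(G)
    uv=np.array([[proj("wrist",[G[0]+a,G[1]+b,zt],P) for b in g] for a in g],np.float32)
    b=cv2.resize(cv2.remap(p,uv[...,0],uv[...,1],cv2.INTER_CUBIC),(400,400));return b
a=rect((.594,-.22),.14);b=rect((.609,-.22),.11)
cv2.imwrite("pics/w5.png",np.hstack([a,b])[...,::-1])
print([(np.round(r["xyz"],4),round(r["score"],2)) for r in finder.find_in("wrist","stem_top")])
E
```

```text
[ 0.5921402  -0.14745695  0.38213117] [ 3.14152776e+00  1.14940620e-04 -1.70806126e+00] [-0.    -0.003  0.004  0.001 -0.001  0.002] 0.03932122997916053
[ 0.59213788 -0.14747185  0.38221827]
[271.06874164 128.2808953 ]
[(array([ 0.5902, -0.2206,  0.1398]), 0.67)]
```

View pics/w5.png

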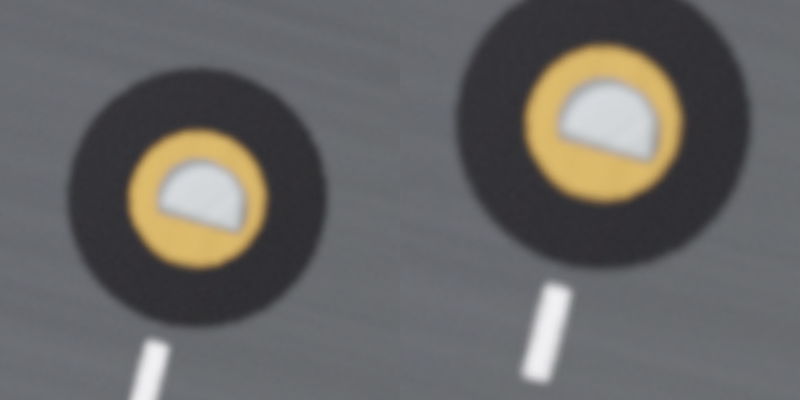

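Rectified view: the D-stem axis is at about (203,202) in the left panel, giving world (0.5945, -0.2196), with the flat normal at -14° and the dash at -12.6°. The knob is at about -14.1° now, so no more turning is needed. I go above the stem.

{"method": "play_rows", "body": {"targets": [[[0.03,-0.006,0,0],[0.0676,-0.0132,0,0],[0.0676,-0.0132,0.025,0],[0.0676,-0.0132,0.05,0],[0.0676,-0.0132,0.05,0]]], "newtons": 50}}

```text
t: 6.35
eef_pos: [0.5953, -0.2168, 0.3304]
ee_rot: [3.138, 0.0, -1.709]
force: [0.0, -0.2, 0.0]
width: 0.0392
```

{"method": "play_rows", "body": {"targets": [[[0,0,0.003,0],[0,0,0.006,0],[0,0,0.009,0],[0,0,0.012,0],[0,0,0.012,0]]]}}

```text
t: 6.98
eef_pos: [0.5957, -0.2173, 0.32]
ee_rot: [3.141, -0.0, -1.71]
force: [-0.7, 0.0, -0.8]
width: 0.039
```

{"method": "play_rows", "body": {"targets": [[[0,0,0.002,0],[0,0,0.004,0],[0,0,0.006,0],[0,0,0.006,0]]]}}

```text
t: 7.48
eef_pos: [0.5958, -0.2173, 0.3139]
ee_rot: [3.141, 0.0, -1.709]
force: [-0.1, -0.4, 1.0]
width: 0.0389
```

The underside should be about 6 mm below the stem top with almost no force, so the knob has entered the flats. I continue down.

{"method": "play_rows", "body": {"targets": [[[0,0,0.002,0],[0,0,0.004,0],[0,0,0.006,0],[0,0,0.008,0],[0,0,0.008,0]]]}}

```text
t: 8.1
eef_pos: [0.5958, -0.2173, 0.306]
ee_rot: [3.141, 0.0, -1.709]
force: [0.4, -0.7, -0.1]
width: 0.0386
```

{"method": "play_rows", "body": {"targets": [[[0,0,0.0015,0],[0,0,0.003,0],[0,0,0.0045,0],[0,0,0.0045,0],[0,0,0.0045,0]]]}}

```text
t: 8.72
eef_pos: [0.5958, -0.2173, 0.302]
ee_rot: [-3.141, -0.0, -1.709]
force: [-2.0, 1.6, 4.2]
width: 0.0393
```

{"method": "play_rows", "body": {"targets": [[[0,0,0.001,0],[0,0,0.002,0],[0,0,0.003,0],[0,0,0.004,0],[0,0,0.004,0]]], "newtons": 60}}

```text
t: 9.35
eef_pos: [0.5959, -0.2173, 0.2979]
ee_rot: [-3.141, -0.0, -1.709]
force: [-3.0, 1.2, 7.1]
width: 0.0391
```

{"method": "play_rows", "body": {"targets": [[[0,0,0.001,0],[0,0,0.002,0],[0,0,0.003,0],[0,0,0.004,0],[0,0,0.004,0]]]}}

```text
t: 9.98
eef_pos: [0.5959, -0.2173, 0.295]
ee_rot: [-3.141, -0.0, -1.709]
force: [-4.9, 2.8, 12.8]
width: 0.039
```

{"method": "play_rows", "body": {"targets": [[[0,0,0.001,0],[0,0,0.0015,0],[0,0,0.0015,0],[0,0,0.0015,0]]]}}

```text
t: 10.48
eef_pos: [0.5958, -0.2173, 0.2949]
ee_rot: [-3.14, -0.001, -1.709]
force: [-8.2, 4.7, 21.9]
width: 0.0387
```

```bash
python3 - <<'E'
from h import *
s=arm.get_state();print(s["eef_pos"],s["force"],s["width"])
P=cams.camera_params("wrist");p,d=cams.grab_frame("wrist")
q,_=cams.grab_frame("side")
b=cv2.resize(q[240:340,230:350],(480,400),interpolation=cv2.INTER_CUBIC)
a=p[210:410,190:390];a=cv2.resize(p[200:350,210:370],(320,300))
o=np.zeros((400,800,3),np.uint8);o[:,:480]=b;o[:300,480:]=a
cv2.imwrite("pics/end.png",o[...,::-1])
h=cv2.cvtColor(p,cv2.COLOR_RGB2HSV).astype(int)
m=((h[...,0]<6)|(h[...,0]>172))&(h[...,1]>120)&(h[...,2]>60)
m[:225]=0;m[335:]=0;m[:,:230]=0;m[:,350:]=0
A=[]
for v,u in np.argwhere(m&(d>0)):
    o_,r=ray("wrist",(u,v),P);A.append(o_+r*d[v,u]/R.from_euler("xyz",P["attitude"]).inv().apply(r)[2])
A=np.array(A);t=A[abs(A[:,2]-.150)<.012]
print(np.percentile(t[:,2],[5,25,50,75,95]))
E
```

```text
[ 0.59581795 -0.21734622  0.29490559] [-8.22062039  4.70799604 21.85902653] 0.03868660116435569
[0.14075099 0.14785793 0.14946788 0.1500538  0.15072767]
```

View pics/end.png

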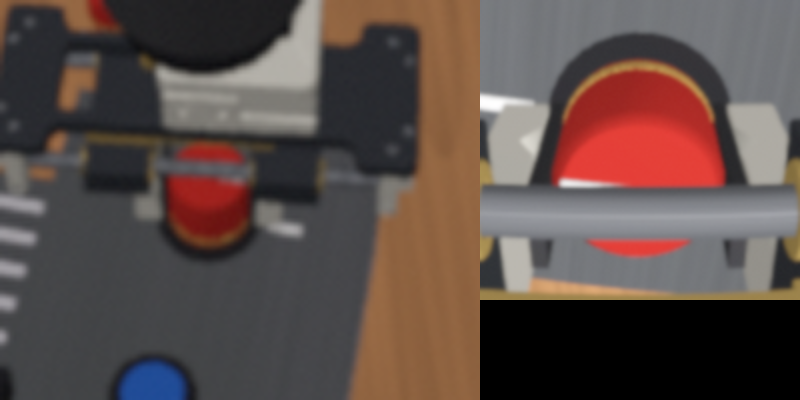

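The knob top is at z 0.150, as expected when home and fully pressed. The last 1.5 mm of push moved nothing while force rose from 13 to 22 N, so the stem is on its stop; the line points to the dash. I hand in.

```bash
python3 -c "
from station import arm,job_done
job_done();s=arm.get_state();print(s['t'],s['eef_pos'],s['force'],s['width'])"
```

```text
the job is handed in; nothing more can be done
the job is handed in; nothing more can be done
```

The large red knob is home on the stem, flat to flat, and I handed the job in with the gripper still holding it pressed down at 60 N grip. I lifted it off the mat, turned it about 8° to match the stem flat, and pushed it on. It was done by about t = 10.6 s.

**Last checks:**
- **Depth:** the knob top was at z ≈ 0.150 m, which is the full-press height.
- **At the stop:** another 1.5 mm of commanded push moved the tool only 0.1 mm, while the upward force rose from 13 to 22 N.
- **Alignment and clearance:** in the last pictures the white line points along the dash. The fingertips are about 7 mm above the deck.

**Disagreements:**
- Two estimates of where the knob sat in the grip differed by about 2 mm, but the knob went on without trouble.
- At the end the wrist read about 9 N of sideways force, so there is a slight side load on the stem.
- The hand-in gave no verdict, and I could not read the arm's state afterwards. I never measured the stem's travel directly; it is inferred from the knob height and the force.

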